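# Unstack the bedside medicines and put each in its place

### The job

Take the pile of medicines apart: stand the pill bottle upright in the middle of the round coaster and the cream jar upright in the middle of the square coaster, and stack the two cartons in the open sloping bin of the grey medicine box, the larger one flat on the bin's floor and the smaller one flat on top of it. Both cartons lie lengthwise up the slope, centred from side to side, each with its lower end snug against the bin's front wall. Do not let the bottle or the jar fall over, and leave the mug, the bowl and the torch where they are.

Things in the scene. Friction and masses are not known exactly. Their poses are not given: they have to be found in the camera images.
- pill_bottle: Amber pill bottle with a white cap and paper label, 36 mm diameter (cap 32 mm), 62 mm tall, about 60 g. It stands near one end of the large carton on top of the pile. Origin: centre of its underside; z up its axis.
- cream_jar: Squat white cream jar with a metal lid, 48 mm diameter, 36 mm tall, about 90 g. It stands near the other end of the large carton, about 64 mm from the bottle, centre to centre. Origin: centre of its underside; z up its axis.
- large_carton: Larger white medicine carton with one grey band, closed and stiff, 124 mm long (its x) by 64 mm wide (its y) by 28 mm thick (its z), about 150 g. It lies flat across the small carton, centred on it and roughly at right angles to it. Origin: centre of its underside.
- small_carton: Smaller plain brown-card medicine carton with one grey band, closed and stiff, 104 mm long (x) by 54 mm wide (y) by 26 mm thick (z), about 110 g. It lies flat on the board at the bottom of the pile, its ends sticking out 20 mm on either side of the large carton. Origin: centre of its underside.
- bin: Fixed open bin of the grey medicine box. Floor 142 mm long, sloping 0.26 rad down to the front wall at the robot's side. Origin: floor surface at the foot of the front wall's inner face, mid-width. x up the slope, y along the wall, z square to the floor. Front wall 62 mm high, square to the floor; side walls 28 mm high, at y +-85 mm. Behind the floor: box body 190 wide, 90 deep, 87 mm tall.
- round_coaster: Round cork coaster, 90 mm diameter, 6 mm thick, fixed on the board. Origin: centre of its underside.
- square_coaster: Square cork coaster, 90 by 90 mm, 6 mm thick, fixed on the board. Origin: centre of its underside.
- mug: White ceramic mug, 80 mm diameter, 90 mm tall, handle at its +y; to be left alone. Origin: centre of its underside.
- bowl: Small white plastic bowl, 104 mm across, 42 mm tall; to be left alone. Origin: centre of its underside.
- torch: Black torch lying on the board, 130 mm long (x), 36 mm thick; to be left alone. Origin: on the board under its middle.
Not all that is in view belongs to the job. Leave any brown or turquoise look-alike of the cream_jar alone.

How it is judged:
By the outcome, as a careful person would: the job done as asked, in the order asked, and still so for the second after the job is handed in, with the robot touching nothing.
It also fails if it takes over 128 s, if anything falls off the work surface, if the arm or the gripper's body presses on something with over 40 N, if the wrist force passes 120 N, or if a joint passes its speed limit or range.

### The arm

A 7-joint arm with a two-finger parallel gripper is mounted at the origin on the work surface. World frame = base frame: x ahead of the robot, y to its left, z up, the work surface at z = 0. Lengths are in m, angles in rad, forces in N, time in s.
With the tool pointing down it reaches from about 0.4 to 0.875 m from the base axis. Payload 19.3 kg.
Tool frame: the origin (TCP) lies between the finger pads; the fingertips stand 19 mm ahead of it and the grasp point (between the pads) is the TCP; z points along the fingers, y is the line along which they close (so a half turn about z gives the same grasp; the last joint's range is limited). The gripper opens to 85 mm and grips with 20 to 120 N. Pads are 22 mm wide; open, the fingers measure 114 mm over their backs; the gripper's body (76 mm by 85 mm) begins 54 mm behind the grasp point. The pads swing forward as they close: fully open they stand 13 mm farther back than shut.
Start: joints at [1.116, 0.521, -0.036, 1.599, 0.021, 1.021, -0.113], TCP at [0.235, -0.579, 0.25] pointing down, gripper open.
Joint ranges: [-2.91, 2.91], [-0.3, 2.13], [-1.5, 1.42], [0.17, 2.43], [-1.26, 4.41], [0.16, 1.93], [-2.52, 2.52]. Speed limits (rad/s): [1.89, 1.89, 2.39, 2.39, 3.01, 3.01, 3.01].

### API

Orientations are given as [roll, pitch, yaw] about the fixed x, y, z axes, in that order (R = Rz(yaw) Ry(pitch) Rx(roll)).
In Python, from cell import manip gives the robot as it stands. The module is installed in compiled form; this text tells all that it offers. Calls block until the motion is done:
- manip.goto(position, orientation): joint-space move of the TCP to a pose.
- manip.servo_line(position, attitude=None, v=0.15, max_force=None): straight line of the TCP; attitude=None keeps the orientation; v is the mean speed in m/s. With max_force (N) it stops when the force on the tool has changed by that much, and returns True; else False.
- manip.move_j(angles): joint-space move.
- manip.command_gripper(opening, grasp_force=None): finger opening in m; grasp_force is the grip in N (None keeps the last); returns when the fingers have stopped.
- manip.sleep(seconds).
- manip.inverse_kinematics(position, orientation): joint angles nearest the present ones, or None.
- manip.observe(): the state.
- manip.read_camera(name): name is "scene" or "side" or "wrist"; returns (picture, depth): 400x640x3 uint8, red, green, blue; 400x640 float32, m along the optical axis (not along the pixel's ray), 0 where there is no reading.
- manip.calibration(name): a dict with "fx", "fy", "cx", "cy" (pixels), "pose" (4x4, takes a point from camera to world coordinates); the wrist camera has in their place "hand_eye" (4x4, takes a point from camera to tool coordinates, whose origin is the TCP and whose axes are the flange's). Camera axes: x right, y up, looking along -z (the intrinsics and any distortion apply to the point x, -y, -z); pixel columns grow to the right and rows downward; lengths in m; the calibration is good to about 2 mm. A picture is of the moment at which its call begins: read the wrist's pose just before it. calibration takes no time and is no camera call.
A pose or a line that the arm cannot do raises manip.MotionError and nothing moves.
- manip.hand_in(): hands the job in; it is judged then, once.
The state is a dict: "t": time; "q": joint angles; "qvel": joint speeds; "effort": joint torques, N m; "tool_pos": TCP position; "tool_rot": TCP orientation; "ft_force": force on the tool from outside, world axes, zero at the start; "moment": the same for the moment, N m; "gripper_width": finger opening in m; "grip_force": force on a finger pad.
Only numpy, scipy, OpenCV 4.12 (cv2) and the standard library are available. Lean on these libraries where they do the work, as an engineer would, in place of code of your own. Each camera call takes 0.05 s, during which the arm holds its last target. There are 200 camera calls.

## Working session

There is one attempt and no reset: what is moved stays moved. The work goes in short steps, each a Python script; the robot and the scene stay as the last script left them, time stands still between calls to the robot, and variables do not carry over. Pictures are saved under pics/ and viewed, at most 14 in all, crops included, and the job is handed in when it is done.

```bash
mkdir -p pics; python3 - <<'E'
from cell import manip
import cv2,numpy as np
for n in("scene","side"):
    p,d=manip.read_camera(n); cv2.imwrite(f"pics/{n}0.png",p[:,:,::-1]); np.savez(f"{n}0.npz",p=p,d=d)
    print(manip.calibration(n), (d>0).mean())
print(manip.calibration("wrist")); s=manip.observe(); print(s)
E
```

```text
{'fx': 371.3498439858141, 'fy': 371.3498439858141, 'cx': 323.7691003211051, 'cy': 202.48827755652115, 'pose': array([[-0.25596483, -0.83743551,  0.48289105,  0.96501943],
       [ 0.96657704, -0.22921927,  0.1148362 ,  0.0922557 ],
       [ 0.01452002,  0.49614543,  0.86811801,  0.74831689],
       [ 0.        ,  0.        ,  0.        ,  1.        ]])} 0.99610546875
{'fx': 375.96719974107333, 'fy': 375.96719974107333, 'cx': 322.6342911977774, 'cy': 205.60999103841183, 'pose': array([[-0.89970835,  0.30522399, -0.31203078,  0.25819463],
       [-0.43648846, -0.63182877,  0.6405234 ,  0.65795146],
       [-0.00164692,  0.71248209,  0.70168836,  0.78618271],
       [ 0.        ,  0.        ,  0.        ,  1.        ]])} 0.99593359375
{'fx': 297.63448924632723, 'fy': 297.63448924632723, 'cx': 319.1122472286452, 'cy': 199.47812583872232, 'hand_eye': array([[-3.51997232e-04,  9.44343052e-01,  3.28962120e-01,
         8.53787589e-02],
       [ 9.99999936e-01,  3.08963919e-04,  1.83088800e-04,
        -7.76295452e-04],
       [ 7.12612106e-05,  3.28962163e-01, -9.44343100e-01,
        -1.23176650e-01],
       [ 0.00000000e+00,  0.00000000e+00,  0.00000000e+00,
         1.00000000e+00]])}
{'t': 0.1, 'q': array([ 1.11577482,  0.52197145, -0.03628223,  1.59995041,  0.02120004,
        1.0210893 , -0.11279278]), 'qvel': array([ 0.00101061, -0.00205194, -0.00214284, -0.00033394, -0.00010127,
        0.00036033,  0.00100525]), 'effort': array([ 6.49196823e-03, -9.28495002e+01,  1.98563106e+00, -3.70536590e+01,
        1.82625692e-02,  5.32843347e-03,  4.47698778e-05]), 'tool_pos': array([ 0.23446116, -0.57905194,  0.24977338]), 'tool_rot': array([-3.14056320e+00,  9.44649696e-05,  3.84778610e-01]), 'ft_force': array([-1.06154607, -0.31555747,  0.46860891]), 'moment': array([-0.02208352, -0.02052392,  0.01327734]), 'grip_force': 0.0, 'gripper_width': 0.08525987766492736}
```

View pics/scene0.png

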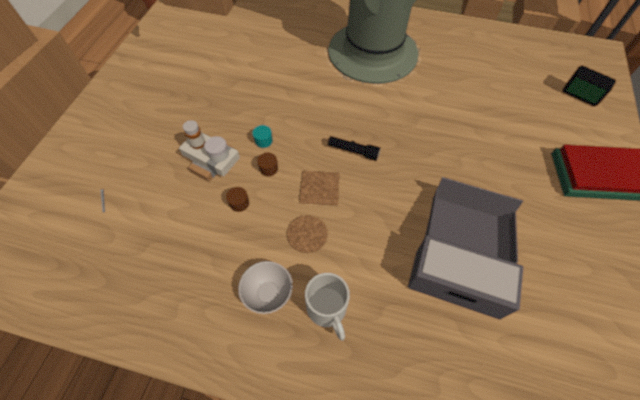

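View pics/side0.png

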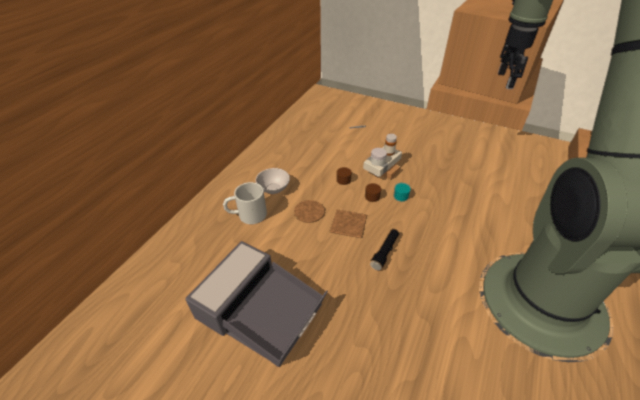

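The scene shows the pile at about (208,153), with the bottle at (192,130) and the jar at (216,150). The square coaster is at (320,187), the round one at (307,233) and the bin at (470,235). The look-alikes are at (262,136), (268,163) and (238,198). The side view agrees, with the pile at (383,158). Next I turn these into coarse positions.

```bash
cat > h.py <<'E'
from cell import manip
import numpy as np, cv2
from scipy.spatial.transform import Rotation as R
def T(p,rpy):
    M=np.eye(4); M[:3,:3]=R.from_euler('xyz',rpy).as_matrix(); M[:3,3]=p; return M
def campose(name,s=None):
    c=manip.calibration(name)
    return c,(c["pose"] if "pose" in c else T(s["tool_pos"],s["tool_rot"])@c["hand_eye"])
def cloud(d,c,P):
    v,u=np.mgrid[:d.shape[0],:d.shape[1]]
    X=np.stack([(u-c["cx"])/c["fx"]*d,-(v-c["cy"])/c["fy"]*d,-d],-1)
    return X@P[:3,:3].T+P[:3,3]
def ray(uv,z,c,P):
    uv=np.atleast_2d(uv).astype(float)
    D=np.stack([(uv[:,0]-c["cx"])/c["fx"],-(uv[:,1]-c["cy"])/c["fy"],-np.ones(len(uv))],-1)@P[:3,:3].T
    return P[:3,3]+D*((z-P[2,3])/D[:,2])[:,None]
def snap(name):
    s=manip.observe(); p,d=manip.read_camera(name); c,P=campose(name,s)
    return p,d,c,P,cloud(d,c,P)
E
python3 - <<'E'
from h import *
np.set_printoptions(precision=3,suppress=True)
pts={"scene":dict(bot=(192,126),jar=(216,146),teal=(262,131),b1=(268,158),b2=(238,193),sq=(320,187),rd=(307,233),torch=(354,148),bowl=(266,290),mug=(327,300),floor=(470,230),wallL=(450,185),wallR=(518,203),boxtop=(470,270),bl=(421,265),br=(517,288),pen=(103,200)),
"side":dict(bot=(391,137),jar=(379,154),sq=(349,223),rd=(310,211),floor=(275,305),wa=(325,298),wb=(282,358),boxtop=(228,285))}
for n in pts:
    f=np.load(n+"0.npz"); c,P=campose(n); X=cloud(f["d"],c,P)
    for k,(u,v) in pts[n].items(): print(n,k,X[v,u])
E
```

```text
scene bot [ 0.501 -0.323  0.115]
scene jar [ 0.522 -0.263  0.09 ]
scene teal [ 0.411 -0.202  0.034]
scene b1 [ 0.485 -0.161  0.034]
scene b2 [ 0.595 -0.194  0.034]
scene sq [ 0.512 -0.026  0.004]
scene rd [ 0.637 -0.022  0.007]
scene torch [0.393 0.029 0.023]
scene bowl [ 0.78  -0.067  0.003]
scene mug [0.768 0.058 0.006]
scene floor [0.546 0.32  0.025]
scene wallL [0.461 0.26  0.054]
scene wallR [0.472 0.406 0.058]
scene boxtop [0.666 0.306 0.087]
scene bl [0.678 0.216 0.084]
scene br [0.676 0.393 0.083]
scene pen [ 0.677 -0.5    0.   ]
side bot [ 0.497 -0.32   0.117]
side jar [ 0.511 -0.257  0.089]
side sq [ 0.508 -0.025  0.005]
side rd [ 0.628 -0.017  0.007]
side floor [0.553 0.301 0.027]
side wa [ 0.466  0.22  -0.001]
side wb [0.469 0.409 0.056]
side boxtop [0.648 0.331 0.086]
```

```bash
python3 - <<'E'
from h import *
t0=manip.observe()["t"]
for n,p in dict(pile=(0.50,-0.29,0.32),coast=(0.56,-0.03,0.32),bin=(0.53,0.31,0.33)).items():
    manip.goto(p,[np.pi,0,0]); manip.sleep(0.3)
    pic,d,c,P,X=snap("wrist"); np.savez(f"w_{n}.npz",p=pic,d=d,P=P); cv2.imwrite(f"pics/w_{n}.png",pic[:,:,::-1]); 
    s=manip.observe(); print(n,s["t"],s["tool_pos"],s["q"])
E
python3 -c "
import cv2,numpy as np
a=[cv2.imread(f'pics/w_{n}.png')[::1,::1] for n in('pile','bin')]
cv2.imwrite('pics/a.png',cv2.resize(np.vstack(a),(480,600)))"
```

```text
pile 1.925 [ 0.4998199  -0.29033825  0.31993512] [ 0.45768404  0.38024369 -0.04651704  1.64032255  0.01917994  1.12155333
 -1.16518606]
coast 3.3167 [ 0.55999466 -0.03060192  0.31998949] [ 0.0538675   0.35344121 -0.14009295  1.68069008  0.05401939  1.11124539
 -1.67337854]
bin 4.9583 [0.53020465 0.30956351 0.33003763] [-0.4521508   0.4432148  -0.25202285  1.52187375  0.11548609  1.19107682
 -2.29512433]
```

View pics/a.png

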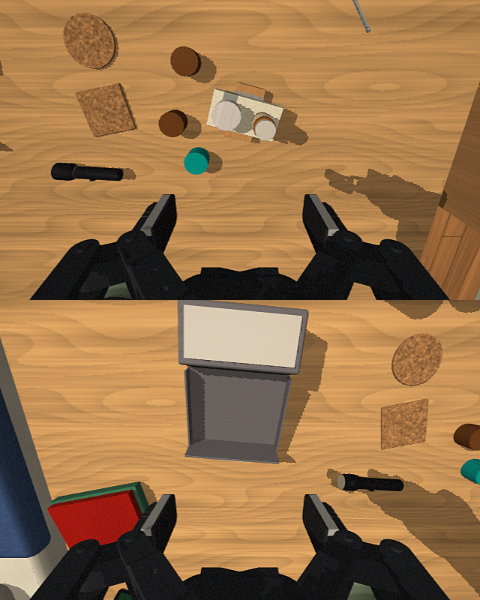

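View pics/w_coast.png

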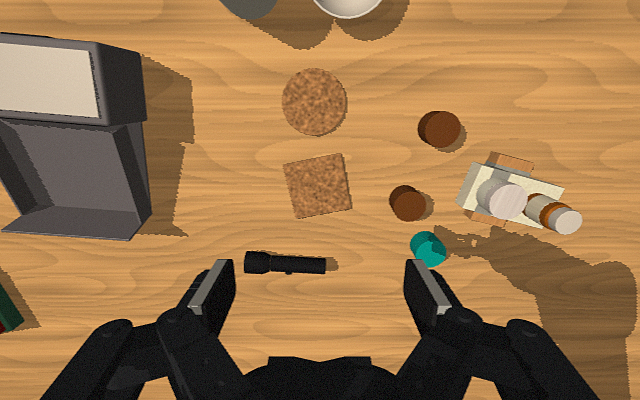

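The wrist views show the pile clearly: large carton under the jar at (225,115) and bottle at (265,125) in the halved top picture, and the bin floor at (238,415) in the lower one. In the coaster view the round coaster is at (314,101) and the square one at (318,185). Now I measure by height slices.

```bash
cat > meas.py <<'E'
from h import *
np.set_printoptions(precision=4,suppress=True)
def load(n):
    if n in("scene","side"):
        f=np.load(n+"0.npz"); c,P=campose(n); return f["p"],c,P,cloud(f["d"],c,P)
    f=np.load(f"w_{n}.npz"); c=manip.calibration("wrist"); return f["p"],c,f["P"],cloud(f["d"],c,f["P"])
def near(X,cx,cy,r): return np.hypot(X[...,0]-cx,X[...,1]-cy)<r
def rect(Q):
    (c,(w,h),a)=cv2.minAreaRect((Q*1000).astype(np.float32))
    if w<h: w,h,a=h,w,a+90
    return np.array(c)/1000,(round(w,1),round(h,1)),np.deg2rad((a+90)%180-90)
E
python3 - <<'E'
from meas import *
for n in("pile","coast","scene","side"):
    p,c,P,X=load(n); Z=X[...,2]; hsv=cv2.cvtColor(p,cv2.COLOR_RGB2HSV).astype(int)
    print(n,"board z",np.median(Z[near(X,.5,-.1,.03)]),np.std(Z[near(X,.5,-.1,.02)]))
    N=near(X,.505,-.29,.11)
    for nm,lo,hi,cc in(("bottle",.110,.122,(.50,-.322)),("jar",.083,.097,(.515,-.26))):
        m=N&(Z>lo)&(Z<hi)&near(X,*cc,.035); Q=X[m]
        print(nm,m.sum(),rect(Q[:,:2]),np.median(Q[:,2]))
    m=N&(Z>.049)&(Z<.058); print("large",m.sum(),rect(X[m][:,:2]),np.median(Z[m]))
    m=N&(Z>.021)&(Z<.031); print("small",m.sum(),rect(X[m][:,:2]),np.median(Z[m]))
    for nm,cc in(("round",(.632,-.02)),("sq",(.51,-.025))):
        m=near(X,*cc,.075)&(Z<.02)&(hsv[...,1]>0)
        # cork: darker than the wood
        v=hsv[...,2]; g=cv2.GaussianBlur(p,(5,5),0)[...,0].astype(int)
        w=np.median(g[near(X,*cc,.075)&~near(X,*cc,.066)])
        mm=(m&(g<w-25)).astype(np.uint8)
        k,l,st,_=cv2.connectedComponentsWithStats(mm); i=1+np.argmax(st[1:,4])
        cn=max(cv2.findContours((l==i).astype(np.uint8),0,2)[0],key=cv2.contourArea)[:,0]
        Q=ray(cn,.006,c,P)[:,:2]; print(nm,rect(Q),cv2.minEnclosingCircle((Q*1000).astype(np.float32)))
E
```

```text
pile board z -0.00028333078174219706 0.0008481535651840094
bottle 607 (array([ 0.5015, -0.3286]), (31.3, 30.5), np.float64(0.06680334447836049)) 0.11561127696117374
jar 1234 (array([ 0.5186, -0.2689]), (46.9, 46.7), np.float64(0.45929981371358924)) 0.08962129425639292
large 2348 (array([ 0.511 , -0.2989]), (124.2, 64.6), np.float64(1.3042139016779648)) 0.0536069005034131
small 1005 (array([ 0.4997, -0.2722]), (183.2, 117.0), np.float64(-0.9736598837533215)) 0.025720972773709883
round (array([ 0.6338, -0.0203]), (107.4, 92.2), np.float64(-1.497311414908339)) ((644.5996704101562, -16.889270782470703), 61.31044387817383)
sq (array([ 0.5127, -0.0317]), (95.6, 92.6), np.float64(-1.3676092530048105)) ((512.585205078125, -31.36030387878418), 63.51779556274414)
coast board z -0.0002139792693862108 0.000802638062398613
bottle 586 (array([ 0.5018, -0.3284]), (31.7, 31.2), np.float64(-1.4335529165997258)) 0.11547307633869716
jar 1154 (array([ 0.5186, -0.2682]), (47.2, 46.9), np.float64(-0.9382623449664788)) 0.08966050000334677
large 1759 (array([ 0.5108, -0.2987]), (125.7, 64.5), np.float64(1.3019520789641605)) 0.05375158279113129
small 927 (array([ 0.4895, -0.2872]), (155.8, 121.6), np.float64(-0.3522537873817453)) 0.025829478489766078Traceback (most recent call last):
  File "<stdin>", line 17, in <module>
    return _wrapfunc(a, 'argmax', axis=axis, out=out, **kwds)
    return bound(*args, **kwds)
ValueError: attempt to get argmax of an empty sequence
```

```bash
python3 - <<'E'
from meas import *
for n in("bin","coast","scene","side"):
    p,c,P,X=load(n); Z=X[...,2]
    print(n,"board",np.median(Z[near(X,.40,.2,.03)]))
    m=near(X,.545,.31,.035)&(Z>.005); Q=X[m]
    if m.sum()>50:
        A=np.c_[Q[:,:2],np.ones(len(Q))]; k=np.linalg.lstsq(A,Q[:,2],rcond=None)[0]; print("floor plane",k,"slope",np.arctan(np.hypot(*k[:2])),"dir",np.arctan2(k[1],k[0]),m.sum(), np.std(A@k-Q[:,2]))
    m=near(X,.66,.31,.13)&(Z>.083)&(Z<.091); print("boxtop",m.sum(),rect(X[m][:,:2]),np.median(Z[m]))
E
```

```text
bin board -0.00016766712096005776
floor plane [-0.9219  0.0006  0.8467] slope 0.7448096971776361 dir 3.1409770796228114 13413 0.12481502745221815
boxtop 14311 (array([0.6638, 0.3069]), (187.8, 88.5), np.float64(1.4874224736024944)) 0.08622434289115827
coast board -0.0003207525627547114
floor plane [ 0.2647 -0.023  -0.1109] slope 0.2597174327610672 dir -0.08677316126865152 1685 0.0007207515564417912
boxtop 8411 (array([0.6614, 0.2747]), (127.6, 88.4), np.float64(1.4857546689698322)) 0.08616584609766692
scene board -0.000907683096302514
floor plane [ 0.2664 -0.0198 -0.113 ] slope 0.2610161284614534 dir -0.07424934006449557 612 0.0009942171872950054
boxtop 4300 (array([0.6649, 0.3063]), (188.6, 89.4), np.float64(1.4854896844413694)) 0.08617921876489354
side board -0.0006909214195601199
floor plane [ 0.2607 -0.0219 -0.1092] slope 0.25587938497351026 dir -0.08366097098285459 755 0.001439818156898089
boxtop 2540 (array([0.6618, 0.3087]), (187.4, 88.5), np.float64(1.4874991726418887)) 0.08567317862977342
```

```bash
python3 - <<'E'
from meas import *
for n in("pile","coast","bin"):
    p,c,P,X=load(n); Z=X[...,2].astype(np.float32); Zs=cv2.medianBlur(cv2.GaussianBlur(Z,(3,3),0),5)
    for nm,cc in(("round",(.632,-.02)),("sq",(.512,-.028))):
        m=near(X,*cc,.07)&(Zs>.003)&(Zs<.012)
        m=cv2.morphologyEx(m.astype(np.uint8),cv2.MORPH_OPEN,np.ones((5,5)))>0
        Q=X[m][:,:2]; print(n,nm,m.sum(),rect(Q),Q.mean(0),np.median(X[m][:,2]))
# bin frame check
p,c,P,X=load("bin"); yaw=-.0843; ux=np.array([np.cos(yaw),np.sin(yaw)]); uy=np.array([-ux[1],ux[0]])
Q=X[near(X,.545,.31,.13)&(X[...,2]>-.01)&(X[...,2]<.12)]; b=Q[:,:2]-[.6635,.307]; a=np.c_[b@ux,b@uy,Q[:,2]]
# floor
f=a[(abs(a[:,1])<.06)&(a[:,0]<-.06)&(a[:,0]>-.15)]
k=np.polyfit(f[:,0],f[:,2],1)
for _ in range(5): r=abs(np.polyval(k,f[:,0])-f[:,2]); f2=f[r<.003]; k=np.polyfit(f2[:,0],f2[:,2],1)
print("floor",k,np.arctan(k[0]),len(f2))
w=a[(abs(a[:,1])<.06)&(a[:,0]<-.15)&(a[:,0]>-.23)]
for z in np.arange(0,.08,.005):
    s=w[(w[:,2]>=z)&(w[:,2]<z+.005)]
    if len(s): print(round(z,3),len(s),np.percentile(s[:,0],[2,50,98]))
# side walls
s=a[(a[:,0]<-.06)&(a[:,0]>-.15)]; h=s[:,2]-np.polyval(k,s[:,0]); 
for sg in(1,-1):
    t=s[(h>.006)&(h<.024)&(s[:,1]*sg>.06)&(s[:,1]*sg<.1)]; print("side",sg,len(t),np.percentile(t[:,1],[5,50,95]) if len(t) else 0)
E
```

```text
pile round 3872 (array([ 0.6363, -0.0232]), (89.3, 88.6), np.float64(0.32385194001486356)) [ 0.6372 -0.0232] 0.0054784556396383355
pile sq 3713 (array([ 0.5121, -0.0259]), (95.2, 93.0), np.float64(-1.3644131101568224)) [ 0.5145 -0.0288] 0.005566045623817073
coast round 3331 (array([ 0.6367, -0.0223]), (88.5, 87.9), np.float64(1.555067564238834)) [ 0.6375 -0.0224] 0.005576043725885549
coast sq 3212 (array([ 0.5129, -0.0275]), (89.8, 89.7), np.float64(-1.3746657477214095)) [ 0.5148 -0.028 ] 0.005628227298439814
bin round 3398 (array([ 0.6358, -0.0213]), (88.6, 87.8), np.float64(0.8229107847220319)) [ 0.6367 -0.0207] 0.005605256791937713
bin sq 3358 (array([ 0.5113, -0.0278]), (93.6, 91.0), np.float64(0.20527402668881298)) [ 0.5144 -0.0262] 0.005721290654946087
floor [0.266  0.0577] 0.2600017895415658 5351
0.005 242 [-0.1852 -0.1822 -0.1762]
0.01 986 [-0.1862 -0.1719 -0.1589]
0.015 685 [-0.1878 -0.157  -0.1504]
0.02 147 [-0.1893 -0.1882 -0.1871]
0.025 150 [-0.1909 -0.1896 -0.1886]
0.03 153 [-0.1922 -0.1909 -0.1897]
0.035 164 [-0.1935 -0.1922 -0.1911]
0.04 154 [-0.1947 -0.1936 -0.1923]
0.045 168 [-0.1961 -0.1948 -0.1937]
0.05 178 [-0.1975 -0.1962 -0.1949]
0.055 176 [-0.1989 -0.1976 -0.1963]
0.06 208 [-0.2075 -0.199  -0.1976]
0.065 306 [-0.2039 -0.2011 -0.1991]
0.07 1 [-0.1999 -0.1999 -0.1999]
side 1 182 [0.0847 0.0849 0.0852]
side -1 179 [-0.0853 -0.0851 -0.0848]
```

```bash
cat >> h.py <<'E'
def down(yaw): return [np.pi,0,yaw]
def pick(xy,z,yaw,force,zup=0.22):
    manip.goto([*xy,zup],down(yaw)); manip.command_gripper(0.085)
    manip.servo_line([*xy,z+.03],v=.15); manip.servo_line([*xy,z],v=.06)
    manip.command_gripper(0.0,force); s=manip.observe(); print("grip",s["t"],s["gripper_width"],s["grip_force"],s["tool_pos"])
    manip.servo_line([*xy,zup],v=.12); s=manip.observe(); print("lifted",s["gripper_width"],s["grip_force"])
def place(xy,z,yaw,zup=0.22):
    manip.goto([*xy,zup],down(yaw)); manip.servo_line([*xy,z+.02],v=.12)
    hit=manip.servo_line([*xy,z-.003],v=.03,max_force=4); s=manip.observe(); print("place",hit,s["tool_pos"],s["t"])
    manip.command_gripper(0.085); manip.servo_line([*xy,zup],v=.15)
E
python3 - <<'E'
from h import *
manip.goto([.45,0,.3],down(1.3))
pick((.5016,-.3285),.084,1.303,30)
place((.6363,-.0223),.036,1.303)
pick((.5186,-.2686),.075,1.303,30)
place((.5125,-.0272),.027,1.303)
manip.goto([.56,-.10,.36],down(0)); manip.sleep(.2)
pic,d,c,P,X=snap("wrist"); np.savez("w_after.npz",p=pic,d=d,P=P); cv2.imwrite("pics/after.png",pic[:,:,::-1]); print(manip.observe()["t"])
E
```

```text
grip 10.1333 0.03491897990024884 29.68383308267221 [ 0.5016298  -0.32860439  0.08434572]
lifted 0.03538208412930585 29.95853941887617
place True [ 0.63613113 -0.02228389  0.0360921 ] 14.8333
grip 20.025 0.04683295872449477 30.0664883852005 [ 0.5187226  -0.2686624   0.07540134]
lifted 0.04689738670133251 30.922771096229553
place True [ 0.51239138 -0.02719254  0.02689778] 24.5667
27.7167
```

View pics/after.png

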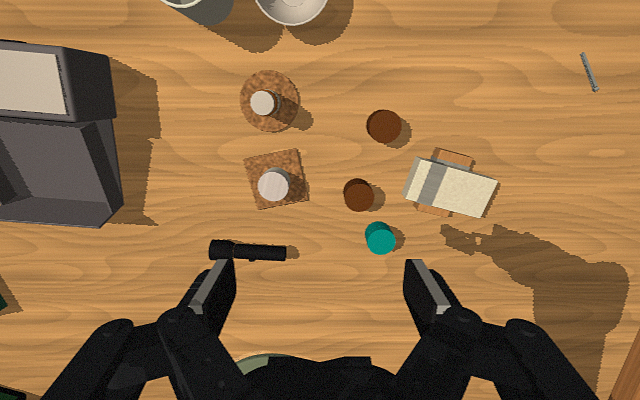

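```bash
python3 - <<'E'
from meas import *
p,c,P,X=load("after"); Z=X[...,2]
for nm,cc,lo,hi,r in(("bottle",(.636,-.022),.062,.074,.04),("jar",(.5125,-.027),.036,.048,.04),("large",(.511,-.299),.049,.058,.1)):
    m=near(X,*cc,r)&(Z>lo)&(Z<hi); print(nm,m.sum(),rect(X[m][:,:2]),np.median(Z[m]))
Zs=cv2.medianBlur(Z.astype(np.float32),5); m=near(X,.511,-.299,.1)&(Zs>.022)&(Zs<.03)
m=cv2.morphologyEx(m.astype(np.uint8),cv2.MORPH_OPEN,np.ones((5,5)))>0
if m.sum(): print("small",m.sum(),rect(X[m][:,:2]))
E
```

```text
bottle 472 (array([ 0.6356, -0.0234]), (31.5, 30.3), np.float64(-0.8540535907723368)) 0.06756968834182428
jar 733 (array([ 0.5121, -0.0281]), (46.7, 46.6), np.float64(0.7660527615020309)) 0.04163898568649699
large 3371 (array([ 0.5108, -0.2985]), (125.0, 64.8), np.float64(1.3027413067532054)) 0.05373896950670892
small 673 (array([ 0.5107, -0.2993]), (103.7, 55.3), np.float64(-0.25155953340779474))
```

Bottle and jar are centred on their coasters, to about 1 mm, at (264,103) and (273,184), and the large carton is undisturbed at (452,183). Next is the large carton.

```bash
cat >> h.py <<'E'
Rb=R.from_euler('xyz',[0,-.26,-.0843]); Ob=np.array([.4797,.3225,.0087])
Att=(Rb*R.from_euler('xyz',[np.pi,0,0])*R.from_euler('xyz',[0,0,np.pi])).as_euler('xyz')
def B(x,y,z): return Ob+Rb.apply([x,y,z])
def inB(p): return Rb.inv().apply(np.array(p)-Ob)
def binplace(L,zb,yoff=0):
    h=zb+.021; x0=L/2+.005
    manip.goto(B(x0,yoff,.14+zb),Att)
    manip.servo_line(B(x0,yoff,h+.012),v=.12)
    hit=manip.servo_line(B(x0,yoff,h-.006),v=.03,max_force=4); p=inB(manip.observe()["tool_pos"]); print("floor",hit,p)
    z=p[2]+.0008; manip.servo_line(B(x0,yoff,z),v=.02)
    hit=manip.servo_line(B(L/2-.006,yoff,z),v=.02,max_force=5); q=inB(manip.observe()["tool_pos"]); print("wall",hit,q)
    hit=manip.servo_line(B(q[0],yoff,z-.004),v=.02,max_force=4); q=inB(manip.observe()["tool_pos"]); print("floor2",hit,q,manip.observe()["ft_force"])
    manip.command_gripper(0.085); manip.servo_line(B(q[0],yoff,.14+zb),v=.15); print("t",manip.observe()["t"])
E
python3 - <<'E'
from h import *
print(Att,manip.inverse_kinematics(B(.066,0,.14),Att),manip.inverse_kinematics(B(.06,0,.02),Att))
pick((.5108,-.2986),.047,1.303,50,.24)
manip.goto([.47,-.1,.3],down(2.2))
binplace(.124,0)
E
```

```text
[-3.14159265  0.26        3.05729265] [-0.38460111  0.56252343 -0.51548391  1.89779075  0.75559212  0.71733782
  0.10132073] [-0.46065595  0.75873547 -0.37472177  1.89913525  0.97445394  0.54052706
 -0.08673908]
grip 31.6167 0.06306742666937354 55.267252922058105 [ 0.51102491 -0.29868275  0.04760232]
lifted 0.06281076939500327 54.798195362091064
floor True [6.71301763e-02 6.25566608e-05 2.15535093e-02]
wall True [ 0.06158192 -0.00019534  0.02221194]
floor2 True [ 6.19492254e-02 -6.32897984e-05  2.06886392e-02] [-1.10720235 -0.45218765  7.24201352]
t 39.5
```

```bash
python3 - <<'E'
from meas import *
for n,p,y in(("bin2",(.50,.30,.36),np.pi),("pile2",(.511,-.22,.32),2.0)):
    manip.goto(p,down(y)); manip.sleep(.3)
    pic,d,c,P,X=snap("wrist"); np.savez(f"w_{n}.npz",p=pic,d=d,P=P); cv2.imwrite(f"pics/{n}.png",pic[:,:,::-1])
    if n=="bin2":
        Y=Rb.inv().apply((X-Ob).reshape(-1,3)); m=(abs(Y[:,2]-.028)<.004)&(Y[:,0]>-.02)&(Y[:,0]<.138)&(abs(Y[:,1])<.07)
        Q=Y[m]; print("large in bin",m.sum(),rect(Q[:,:2]),np.percentile(Q[:,0],[.5,99.5]),np.median(Q[:,2]))
    else:
        Z=cv2.medianBlur(X[...,2].astype(np.float32),5); m=near(X,.511,-.299,.08)&(Z>.021)&(Z<.03)
        print("small",m.sum(),rect(X[m][:,:2]),np.median(Z[m]))
print(manip.observe()["t"])
E
python3 -c "
import cv2,numpy as np
cv2.imwrite('pics/b.png',cv2.resize(np.vstack([cv2.imread(f'pics/{n}.png') for n in('bin2','pile2')]),(480,600)))"
```

```text
large in bin 3579 (array([ 0.0616, -0.0001]), (139.2, 124.2), np.float64(1.5707156330138672)) [-0.0003  0.1229] 0.02791216979444043
small 2376 (array([ 0.5098, -0.3028]), (104.4, 64.2), np.float64(-0.25843514955210684)) 0.025625626
42.9083
```

View pics/b.png

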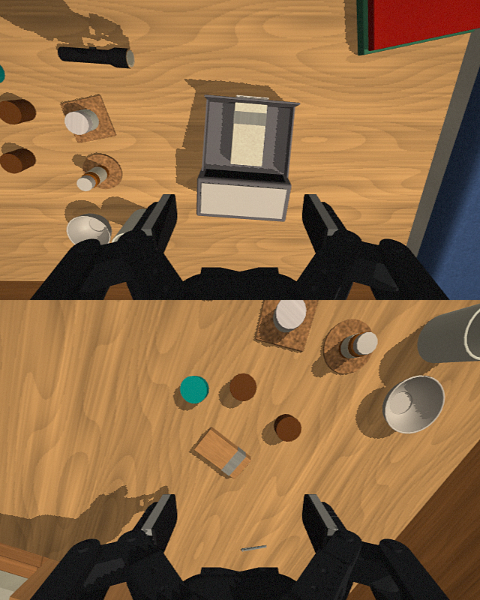

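The large carton lies centred and snug in the bin at (250,135). The small carton is alone on the board at (220,452), with some side-face points spoiling its width, so I tighten the fit.

```bash
python3 - <<'E'
from meas import *
p,c,P,X=load("pile2"); Z=X[...,2]
m=near(X,.511,-.299,.08)&(Z>.0235)&(Z<.029); m=cv2.morphologyEx(m.astype(np.uint8),cv2.MORPH_OPEN,np.ones((5,5)))>0
Q=X[m][:,:2]; print(rect(Q)); a=-.2584
u=np.array([np.cos(a),np.sin(a)]);v=np.array([-u[1],u[0]]); lim=[np.percentile(Q@w,[1,99]) for w in(u,v)]; print([np.ptp(l) for l in lim], sum(l.mean()*w for l,w in zip(lim,(u,v))))
p,c,P,X=load("bin2"); Y=Rb.inv().apply((X-Ob).reshape(-1,3)); m=(abs(Y[:,2]-.028)<.003)&(Y[:,0]>.01)&(Y[:,0]<.12)&(abs(Y[:,1])<.045); print(rect(Y[m][:,:2]))
E
```

```text
(array([ 0.5112, -0.2983]), (104.0, 54.9), np.float64(-0.2577318087082169))
[np.float64(0.10056405108227595), np.float64(0.05281674245112469)] [ 0.511  -0.2979]
(array([0.065 , 0.0013]), (110.0, 64.5), np.float64(0.0014621072975583391))
```

```bash
python3 - <<'E'
from meas import *
pick((.5111,-.2984),.0215,2.884,50,.24)
manip.goto([.47,-.1,.32],down(2.95))
binplace(.104,.028)
manip.goto((.50,.30,.38),down(np.pi)); manip.sleep(.3)
pic,d,c,P,X=snap("wrist"); cv2.imwrite("pics/fin.png",pic[:,:,::-1])
Y=Rb.inv().apply((X-Ob).reshape(-1,3))
for lo,xm,zc in((.01,.12,.028),(-.01,.125,.054)):
    m=(abs(Y[:,2]-zc)<.0035)&(Y[:,0]>lo)&(Y[:,0]<xm)&(abs(Y[:,1])<.045); print(zc,m.sum(),rect(Y[m][:,:2]),np.median(Y[m][:,2]))
p,_=manip.read_camera("scene"); cv2.imwrite("pics/fin_s.png",cv2.resize(p[60:360,160:560,::-1],(800,600)))
print(manip.observe()["t"])
E
```

```text
grip 46.475 0.053455556652551674 53.10300529003143 [ 0.5113 -0.2985  0.0221]
lifted 0.05301892846330495 52.417429089546204
floor True [0.0571 0.     0.0499]
wall True [ 0.0522 -0.0002  0.0506]
floor2 True [0.0524 0.0001 0.0491] [-1.3075 -0.8     6.9019]
t 54.6083
0.028 629 (array([0.0651, 0.0013]), (109.7, 64.6), np.float64(-0.0029965888585571586)) 0.027826060097548875
0.054 2739 (array([0.0473, 0.0029]), (113.0, 84.1), np.float64(0.0019775756504080864)) 0.05399344060175567
55.8167
```

View pics/fin.png

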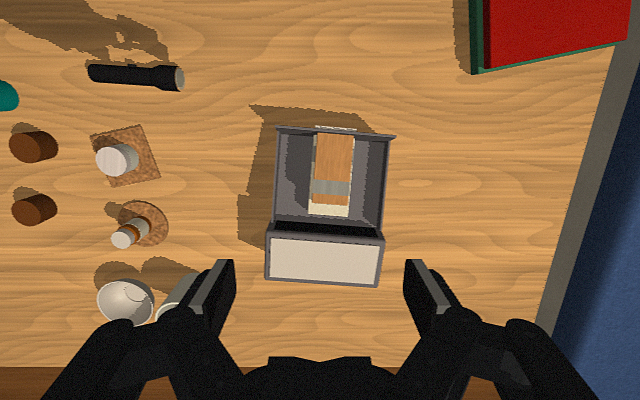

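View pics/fin_s.png

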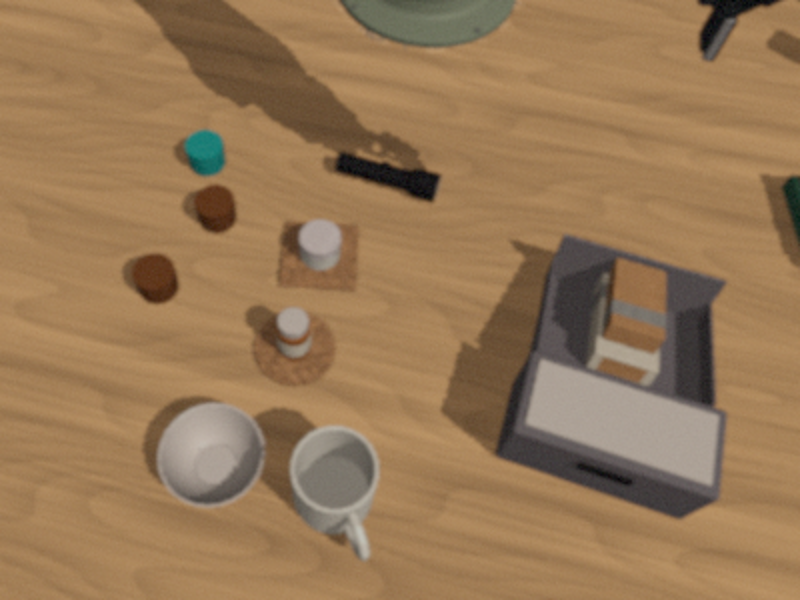

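The cartons are stacked in the bin at (635,310), the small one on top. The bottle (293,330) and jar (320,243) stand on their coasters, and the rest is unmoved. One last numeric check of the ends, then I hand in.

```bash
python3 - <<'E'
from meas import *
pic,d,c,P,X=snap("wrist"); Y=Rb.inv().apply((X-Ob).reshape(-1,3))
ok=True
for zc,L,W,lo in((.028,.124,.064,.01),(.054,.104,.054,.01)):
    m=(abs(Y[:,2]-zc)<.0025)&(Y[:,0]>lo)&(Y[:,0]<.135)&(abs(Y[:,1])<.045); Q=Y[m]; r=rect(Q[:,:2]); top=np.percentile(Q[:,0],99.5); print(zc,r,"upper end",top); ok&=abs(top-L)<.003
print(ok)
if ok: print(manip.hand_in())
E
```

```text
0.028 (array([0.0669, 0.0011]), (113.7, 64.5), np.float64(-0.0027184216826983826)) upper end 0.12348905238019427
0.054 (array([0.0568, 0.0012]), (93.6, 54.4), np.float64(0.0076283898353419945)) upper end 0.10301318061188705
True
the job is handed in; nothing more can be done
None
```

The job is handed in at about 56 s: bottle and jar stand within about 1 mm of the centres of their coasters, both cartons are stacked flat and snug against the bin's front wall, about 1 mm off centre, and the mug, bowl and torch were left alone.

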